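# Put the mixing cups away in their cradle

### The job

Put the scenery mixing cups away: slide the three cups that lie in the cradle together until they are fully nested in one another and the stack sits up against the cradle's end stop, without lifting any of them out of the cradle. Then lay the loose keeper rod across the open side of the stack and press it down past the two sprung jaws until it sits fully home in both fork clips, and leave everything else on the bench where it stands.

Things in the scene. Friction and masses are not known exactly. Their poses are not given: they have to be found in the camera images.
- cradle: cup cradle, fixed: a steel V trough along its own y, from the open end (y = -160 mm) to a plywood end stop (y = +150 mm; 70 mm wide, 66 high); trough 59 mm wide, edges 23 mm above the table. Origin: on the table under the trough. Cups lie with mouths to -y. Fully nested, bases are 30 mm apart and the stack is 128 mm long, its last mouth 34 mm from the rod's place.
- seat (a point): where the middle of the rod's axis lies when home: on the cradle's centre line at y = -12 mm, 40 mm above the table. The rod lies across the trough, parallel to the cradle's x, in two fork clips centred 68 mm either side of this point (18 mm wide along x, tops 75 mm above the table, 118 mm free between them).
- clip_a (a point): middle of the fork of the clip at the cradle's +x side, at the height of the seated rod's axis. Fork 13 mm wide: fixed prong with flared tip on the cradle's +y side, sprung jaw with sloping nose on the -y side. A rod laid on the noses stops with its axis about 70 mm above the table; pressed 30 mm farther, with 5 to 15 N for both clips, it snaps under them.
- clip_b (a point): the same on the clip at the cradle's -x side
- stop (a point): on the face of the end stop, at the height of the cups' axes (42 mm), on the cradle's centre line; the base of cup_far comes to lie against it. The row slides home with 5 to 12 N on the rim of cup_near; two fingertips 40 to 50 mm apart, reaching down to 25 to 35 mm above the table, meet both sides of the rim.
- cup_near: mixing cup on its side, 0.15 kg, 68 mm long: white plastic cone (40 mm across at the closed base, 53 mm at the collar), then a heavy steel collar, 64 mm across, 3 mm wall, over the last 30 mm to the mouth. Origin: base centre, outside; +z along its axis to the mouth. It lies on its collar, axis level at 42 mm. Nearest the open end; push both sides of its rim at axis height: pushed high it tips
- cup_mid: mixing cup on its side, 0.15 kg, 68 mm long: white plastic cone (40 mm across at the closed base, 53 mm at the collar), then a heavy steel collar, 64 mm across, 3 mm wall, over the last 30 mm to the mouth. Origin: base centre, outside; +z along its axis to the mouth. It lies on its collar, axis level at 42 mm. The one between the other two.
- cup_far: mixing cup on its side, 0.15 kg, 68 mm long: white plastic cone (40 mm across at the closed base, 53 mm at the collar), then a heavy steel collar, 64 mm across, 3 mm wall, over the last 30 mm to the mouth. Origin: base centre, outside; +z along its axis to the mouth. It lies on its collar, axis level at 42 mm. The one nearest the end stop.
- rod: the keeper rod, lying loose on the table: a round aluminium bar of 10 mm diameter with an 18 mm square black cap, 10 mm long, at each end; 196 mm long over all, 0.06 kg. Origin: the middle of its axis (9 mm above the table as it lies); x runs along the rod. Either way round will do
- jaw_a (a joint): a sprung steel snap jaw on the clip at the cradle's +x side, hinge value in rad: 0 closed (at rest, nose over the fork), grows to about 0.2 as the rod forces it back, then springs back to 0
- jaw_b (a joint): a sprung steel snap jaw on the clip at the cradle's -x side, hinge value in rad: 0 closed (at rest, nose over the fork), grows to about 0.2 as the rod forces it back, then springs back to 0
- tree_pine: bystander: model conifer, 120 mm tall, on a round foot; origin under its foot
- tree_leafy: bystander: model leafy tree, 95 mm tall; origin under its foot
- bus: bystander: yellow model bus 142 mm long, 36 mm tall; origin on the table, its nose 81 mm along +x, its tail 60 mm along -x
- house: bystander: white model house 70 x 90 mm, 80 mm tall; origin under its middle
- paint_jar: bystander: closed jar 44 mm across, 55 mm tall; origin under its foot
- brush: bystander: paint brush lying flat, 170 mm long along its x; origin under its middle
- dish: bystander: shallow white dish 90 mm across, 28 mm tall; origin under its foot
Mind the look-alikes: they are no part of the job. What is meant by the rod is not pink, and is the smaller of those in its own colour. What is shaped like the cup_mid but pink is not meant.

How it is judged:
By the outcome, as a careful person would: the job done as asked, in the order asked, and still so for the second after the job is handed in, with the robot touching nothing.
It also fails if it takes over 54 s, if anything falls off the work surface, if the arm or the gripper's body presses on something with over 40 N, if the wrist force passes 120 N, or if a joint passes its speed limit or range.

### The arm

A 6-joint arm with a two-finger parallel gripper is mounted at the origin on the work surface. World frame = base frame: x ahead of the robot, y to its left, z up, the work surface at z = 0. Lengths are in m, angles in degrees, forces in N, time in s.
With the tool pointing down it reaches from about 0.3 to 0.75 m from the base axis. Payload 8.5 kg.
Tool frame: the origin (TCP) lies at the very end of the fingers, on their centre line; the grasp point (between the pads) lies 19 mm behind it; z points along the fingers, y is the line along which they close (so a half turn about z gives the same grasp; the last joint's range is limited). The gripper opens to 85 mm and grips with 20 to 120 N. Pads are 22 mm wide; open, the fingers measure 114 mm over their backs; the gripper's body (76 mm by 85 mm) begins 54 mm behind the grasp point. The pads swing forward as they close: fully open they stand 13 mm farther back than shut.
Start: joints at [-87.164, 21.807, 74.336, -0, 83.858, -12.336], TCP at [0.144, -0.531, 0.231] pointing down, gripper open.
Joint ranges: [-178.18, 178.18], [-50.72, 133.34], [12.68, 142.11], [-81.47, 261.47], [9.98, 163.14], [-165.26, 165.26]. Speed limits (degrees/s): [136.94, 136.94, 180, 180, 180, 180].

### API

Orientations are given as a 3x3 rotation matrix whose columns are the frame's x, y, z axes.
In Python, from rig import observe, cams, ticket gives the robot as it stands.
- The arm moves only by the tool move_arm, never from a script. Its arguments are lists of equal length, an entry for each row: "jaw": the finger opening in cm, from 0 to 8.54; "dp": the shift along the tool's x, y, z in cm, a list of three; "turn": the turn, a rotation vector about the tool's x, y, z in rad, a list of three. In form: {"jaw": [jaw, ...], "dp": [[tx, ty, tz], ...], "turn": [[wx, wy, wz], ...]}. A call has 1 to 12 rows; each row shifts and turns the commanded pose from where the row before left it, along the tool's axes as they then stand; what a row does not reach is not made up. A row lasts 1/12 s, in which the tool goes at most 41.7 mm and 7.16 degrees, less where a joint would pass 70% of its speed; a pose out of reach is approached as far as the arm can. A call is refused whole if a number of a shift passes 4.17 or a number of a turn 0.125, either way. A call with a gripper value outside its range is refused whole. The fingers move at their own pace and stop on an object; "force" is the grip in N (left out, the last holds). Time passes only in rows, so rows that do not move let the fingers close. It gives the time, the measured TCP pose, the force, the opening and the grip force at its end, in the units of the state.
- observe(): the state, without advancing time (a new reading comes with each control period).
- cams.get_image(name): name is "scene" or "top"; returns (picture, depth): 420x560x3 uint8, red, green, blue; 420x560 float32, m along the optical axis (not along the pixel's ray), 0 where there is no reading.
- cams.calibration(name): a dict with "vertical_fov" (degrees; the focal length in pixels is half the picture's height over the tangent of half this angle, whatever the lens; pixels are square), "cx", "cy" (the principal point, pixels), "view" (4x4, takes a point from world to camera coordinates). Camera axes: x right, y up, looking along -z (the intrinsics and any distortion apply to the point x, -y, -z); pixel columns grow to the right and rows downward; lengths in m; the calibration is good to about 2 mm. A picture is of the moment at which its call begins. calibration takes no time and is no camera call.
- ticket.close_job(): hands the job in; it is judged then, once.
Trained networks look in the newest picture that a camera, given by its name, has taken for a name from the list of things; names that differ only in an ending like _2 or _b are one class to them, and where a whole thing is asked for, a point or a joint stands for the part that bears it (a point fixed in the world has none). Each returns a list of dicts, best first, with "p" (0 to 1); they miss things now and then, are a little off and sometimes report something else, mostly with a low value. They report only what shows in the picture. A call takes as long as a camera call. They do not tell look-alikes from the thing itself.
- cams.spot_in(camera, query): "box" ([centre column, centre row, width, height] as shares, 0 to 1, of the picture: columns of its width, rows of its height, round what is visible of it).
- cams.outline_of(camera, query): "mask" (420x560 bool, what is visible of it) and "box" ([centre column, centre row, width, height] as shares, 0 to 1, of the picture: columns of its width, rows of its height, round what is visible of it).
- cams.mark_of(camera, query): "location" ([column, row] as shares, 0 to 1, of the picture: columns of its width, rows of its height: a listed point, or the origin of a listed thing).
The state is a dict: "time_s": time; "q": joint angles; "qvel": joint speeds; "joint_efforts": joint torques, N m; "position": TCP position; "tool_rot": TCP orientation; "ft_force": force on the tool from outside, world axes, zero at the start; "wrist_torque": the same for the moment, N m; "grip_width": finger opening in m; "gripper_force": force on a finger pad.
Only numpy, scipy, OpenCV 4.12 (cv2) and the standard library are available. Lean on these libraries where they do the work, as an engineer would, in place of code of your own. Each camera call takes 0.05 s, during which the arm holds its last target. There are 200 camera calls.

## Working session

There is one attempt and no reset: what is moved stays moved. The work goes in short steps, Python scripts to look and compute and a tool call to move; the robot and the scene stay as the last step left them, time stands still between calls to the robot, and variables do not carry over. Pictures are saved under pics/ and viewed, at most 10 in all, crops included, and the job is handed in when it is done.

Besides the shell and the picture viewer there is one more tool, called after "Emit:" by a JSON object that holds its "method" and its "body", one argument or row to a line. move_arm: Moves the arm, as the interface text tells. Its arguments: {"type":"object","properties":{"jaw":{"type":"array","items":{"type":"number"}},"dp":{"type":"array","items":{"type":"array","items":{"type":"number"}}},"turn":{"type":"array","items":{"type":"array","items":{"type":"number"}}},"force":{"type":"number"}},"required":["jaw","dp","turn"]}

```bash
mkdir -p pics
cat > h.py <<'E'
import numpy as np, cv2
from rig import observe, cams, ticket
def grab(n):
    im,d=cams.get_image(n); return im,d
def cal(n):
    c=cams.calibration(n); f=210/np.tan(np.radians(c["vertical_fov"])/2); return f,c
def back(n,u,v,d):
    f,c=cal(n); p=np.array([(u-c["cx"])/f*d,-(v-c["cy"])/f*d,-d,1]); return (np.linalg.inv(c["view"])@p)[:3]
def onz(n,u,v,z):
    f,c=cal(n); T=np.linalg.inv(c["view"]); r=T[:3,:3]@np.array([(u-c["cx"])/f,-(v-c["cy"])/f,-1]); o=T[:3,3]; return o+r*(z-o[2])/r[2]
def proj(n,P):
    f,c=cal(n); p=c["view"]@np.append(P,1); return c["cx"]+f*p[0]/-p[2], c["cy"]-f*p[1]/-p[2]
E
python3 - <<'E'
from h import *
for n in ("scene","top"):
    im,d=grab(n); cv2.imwrite(f"pics/{n}0.png",im[:,:,::-1]); np.save(f"{n}0.npy",d); c=cams.calibration(n); print(n,{k:(np.round(v,3).tolist()) if not isinstance(v,str) else v for k,v in c.items()})
for q in ["seat","clip_a","stop","cup_near","cup_mid","cup_far","rod","cradle"]:
    for r in cams.mark_of("top",q)[:4]:
        u,v=r["location"]; u*=560;v*=420
        print(q,round(r["p"],2),round(u),round(v),np.round(onz("top",u,v,{"rod":.009,"cradle":0}.get(q,.041)),3))
E
```

```text
scene {'vertical_fov': 56.184, 'cx': 272.388, 'cy': 211.29, 'view': [[0.109, 0.994, -0.001, -0.011], [-0.832, 0.092, 0.547, 0.397], [0.544, -0.059, 0.837, -1.359], [0.0, 0.0, 0.0, 1.0]]}
top {'vertical_fov': 54.366, 'cx': 282.116, 'cy': 207.413, 'view': [[-0.004, -1.0, -0.002, -0.045], [0.992, -0.004, 0.125, -0.505], [-0.125, -0.002, 0.992, -1.289], [0.0, 0.0, 0.0, 1.0]]}
seat 0.81 262 183 [0.585 0.016 0.041]
clip_a 0.86 256 162 [0.652 0.037 0.041]
clip_a 0.57 268 203 [ 0.518 -0.001  0.041]
stop 0.66 213 199 [0.532 0.174 0.041]
cup_near 0.85 281 180 [ 0.595 -0.045  0.041]
cup_mid 0.87 269 129 [ 0.765 -0.004  0.041]
cup_mid 0.62 250 190 [0.56  0.056 0.041]
cup_mid 0.55 259 188 [0.568 0.028 0.041]
cup_mid 0.41 169 164 [0.649 0.319 0.041]
cup_far 0.89 219 194 [0.55  0.157 0.041]
rod 0.71 404 202 [ 0.524 -0.448  0.009]
rod 0.69 146 298 [0.219 0.388 0.009]
rod 0.69 329 254 [ 0.355 -0.197  0.009]
cradle 0.76 259 186 [0.582 0.029 0.   ]
```

View pics/top0.png

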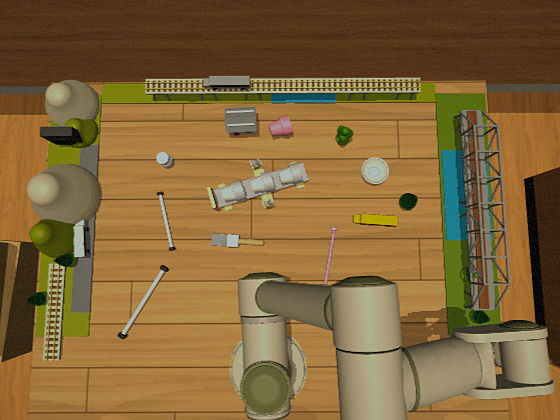

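View pics/scene0.png

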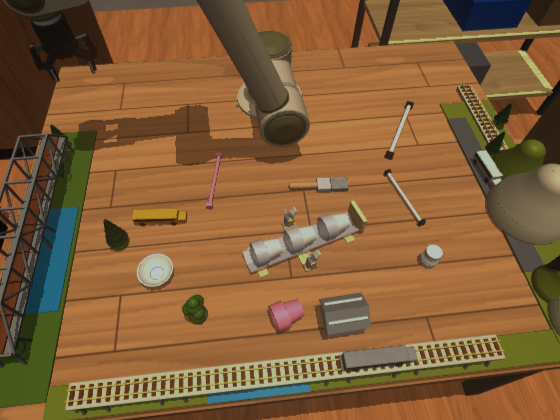

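```bash
cat >> h.py <<'E'
def cloud(n,d):
    f,c=cal(n); v,u=np.mgrid[0:420,0:560]; P=np.stack([(u-c["cx"])/f*d,-(v-c["cy"])/f*d,-d,np.ones_like(d)],-1); X=(P@np.linalg.inv(c["view"]).T)[...,:3]; X[d==0]=np.nan; return X
E
python3 - <<'E'
from h import *
for n in ("scene","top"):
    X=cloud(n,np.load(f"{n}0.npy")); 
    print(n,"table z",[np.round(np.nanmedian(X[(abs(X[...,0]-x)<.03)&(abs(X[...,1]-y)<.03)][:,2]),4) for x,y in((.45,-.02),(.45,.15),(.72,.2),(.5,-.15),(.7,-.15))])
    im=cv2.imread(f"pics/{n}0.png"); g=im.max(-1)
    # end stop top points
    A=X.reshape(-1,3); m=(abs(A[:,0]-.58)<.14)&(abs(A[:,1]-.03)<.2)&(A[:,2]>.055)
    # steel axis: xy by z bins along axis
    np.save(n+"c.npy",A[(abs(A[:,0]-.58)<.15)&(abs(A[:,1]-.03)<.22)&(A[:,2]>.01)])
    for q in ["seat","clip_a","stop","cup_near","cup_mid","cup_far"]:
        if n=="scene":
            for r in cams.mark_of(n,q)[:4]:
                u,v=r["location"]; u*=560;v*=420; print(q,round(r["p"],2),round(u),round(v),np.round(onz(n,u,v,.041),3))
    # rod: black caps
    for r in cams.outline_of(n,"rod")[:4]:
        k=r["mask"]; v,u=np.nonzero(k); Q=np.array([onz(n,a,b,.009)[:2] for a,b in zip(u,v)]); (c,s,a)=cv2.minAreaRect(Q.astype(np.float32)*1000); 
        mu=Q.mean(0); w=np.linalg.svd(Q-mu,full_matrices=False)[2][0]; t=(Q-mu)@w
        print("rod",round(r["p"],2),np.round(mu+w*(t.max()+t.min())/2,4),"len",np.round(np.ptp(t),3),"ang",np.round(np.degrees(np.arctan2(w[1],w[0])),1))
E
```

```text
scene table z [np.float64(-0.0014), np.float64(-0.0008), np.float64(-0.0011), np.float64(-0.001), np.float64(-0.0012)]
seat 0.94 297 235 [0.58  0.012 0.041]
clip_a 0.95 290 218 [ 0.525 -0.     0.041]
clip_a 0.75 315 256 [0.644 0.046 0.041]
stop 0.79 355 214 [0.532 0.173 0.041]
cup_near 0.79 278 245 [ 0.602 -0.042  0.041]
cup_near 0.54 116 244 [ 0.555 -0.448  0.041]
cup_mid 0.94 312 230 [0.569 0.052 0.041]
cup_mid 0.62 302 308 [ 0.772 -0.007  0.041]
cup_far 0.86 345 219 [0.545 0.142 0.041]
cup_far 0.71 319 185 [0.425 0.096 0.041]
rod 0.7 [0.2094 0.3975] len 0.277 ang -31.0
rod 0.64 [0.4677 0.3326] len 0.201 ang 14.0
rod 0.62 [ 0.3498 -0.1991] len 0.207 ang -10.5
rod 0.59 [ 0.46   -0.3528] len 0.151 ang 83.2
top table z [np.float64(0.0004), np.float64(0.0001), np.float64(0.0004), np.float64(0.0005), np.float64(0.0003)]
rod 0.97 [0.2072 0.398 ] len 0.263 ang 148.6
rod 0.61 [0.466  0.3339] len 0.198 ang -166.0
rod 0.61 [ 0.3513 -0.2002] len 0.187 ang 169.7
```

Run:
```python
from h import *
for n in ("scene","top"):
    A=np.load(n+"c.npy"); A=A[~np.isnan(A).any(1)]; A[:,2]+=.0012 if n=="scene" else -.0003
    # longitudinal symmetric fit: ridge of cups: z>0.058 & between
    B=A[:,:2]-[.581,.0165]
    for deg in (17,):
        t=np.radians(deg); x=B@[np.cos(t),np.sin(t)]; y=B@[-np.sin(t),np.cos(t)]; z=A[:,2]
        def st(m,l): print(n,l,m.sum(),"x",np.round(np.percentile(x[m],[2,50,98])*1e3,1),"y",np.round(np.percentile(y[m],[2,50,98])*1e3,1)) if m.sum()>3 else print(n,l,0)
        st((y>.15)&(y<.2)&(z>.058)&(z<.072)&(abs(x)<.05),"stop top")
        st((x>.045)&(x<.09)&(abs(y)<.045)&(z>.05),"clip a")
        st((x<-.045)&(x>-.09)&(abs(y)<.045)&(z>.05),"clip b")
        m=(abs(x)<.034)&(y<.15)&(y>-.16)&(z>.04)
        for lo in range(-160,160,10):
            k=m&(y>lo/1e3)&(y<lo/1e3+.01)
            if k.sum()>2: 
                j=k&(z>np.percentile(z[k],60)); print(lo,"zmax %.0f xr %.0f"%(np.percentile(z[k],95)*1e3,np.mean(x[j])*1e3),end="; ")
        print()
        # trough edges
        k=(abs(x)<.06)&(z>.012)&(z<.03)&(y<-.05)&(y>-.2); st(k,"trough")
```

```text
scene stop top 134 x [-28.    6.1  40.2] y [159.4 164.5 171.5]
scene clip a 78 x [65.3 74.2 80.6] y [-11.7   6.5  16.4]
scene clip b 67 x [-71.3 -61.4 -54.8] y [-12.2   5.9  16.7]
-130 zmax 76 xr 8; -120 zmax 76 xr 6; -110 zmax 75 xr 6; -100 zmax 73 xr 7; -90 zmax 67 xr 7; -80 zmax 67 xr 5; -70 zmax 64 xr 6; -40 zmax 74 xr 6; -30 zmax 75 xr 5; -20 zmax 75 xr 5; -10 zmax 75 xr 8; 0 zmax 68 xr 7; 10 zmax 66 xr 4; 20 zmax 65 xr 6; 30 zmax 63 xr 4; 60 zmax 75 xr 7; 70 zmax 75 xr 4; 80 zmax 75 xr 5; 90 zmax 74 xr 7; 100 zmax 67 xr 7; 110 zmax 66 xr 5; 120 zmax 64 xr 5; 130 zmax 62 xr 4; 
scene trough 320 x [-23.2  21.2  35.9] y [-148.9 -125.1  -52.6]
top stop top 88 x [-31.1   2.2  35.9] y [160.6 166.2 172.6]
top clip a 48 x [63.  69.5 76.8] y [-11.1   1.4  17. ]
top clip b 46 x [-72.4 -65.8 -58.2] y [-11.7   1.4  16.9]
-130 zmax 77 xr 2; -120 zmax 75 xr 1; -110 zmax 77 xr 3; -100 zmax 74 xr 0; -90 zmax 68 xr 3; -80 zmax 67 xr 1; -70 zmax 65 xr 2; -60 zmax 65 xr 5; -40 zmax 75 xr 2; -30 zmax 76 xr 2; -20 zmax 76 xr 1; -10 zmax 75 xr 1; 0 zmax 71 xr 2; 10 zmax 68 xr 1; 20 zmax 66 xr 2; 30 zmax 64 xr 4; 60 zmax 76 xr 4; 70 zmax 75 xr 2; 80 zmax 75 xr 3; 90 zmax 74 xr -1; 100 zmax 68 xr 1; 110 zmax 67 xr 4; 120 zmax 67 xr 4; 130 zmax 63 xr 3; 
top trough 172 x [-28.8 -14.9  32.9] y [-148.1  -88.2  -51.2]
```

```bash
cat >> h.py <<'E'
from scipy.spatial.transform import Rotation as Ro
SEAT=np.array([.5851,.0167,.040]); TH=np.radians(17)
CX=np.array([np.cos(TH),np.sin(TH),0]); CY=np.array([-np.sin(TH),np.cos(TH),0])
def cr(x,y,z): return np.array([SEAT[0],SEAT[1],0])+CX*x+CY*y+[0,0,z]
def tgt(yd):  # tool down, y axis along direction yd (unit, horizontal)
    z=np.array([0,0,-1.]); return np.c_[np.cross(yd,z),yd,z]
def plan(P,yd):
    s=observe(); R=np.array(s["tool_rot"]); p=np.array(s["position"])
    G=min((tgt(yd),tgt(-yd)),key=lambda g:Ro.from_matrix(R.T@g).magnitude())
    print("t",s["time_s"],"pos",np.round(p,4),"q6",np.round(s["q"][5],1),"F",np.round(s["ft_force"],1))
    print("dp tool now cm",np.round(R.T@(P-p)*100,2)," dp after turn",np.round(G.T@(P-p)*100,2)," turn",np.round(Ro.from_matrix(R.T@G).as_rotvec(),3))
E
python3 -c "
from h import *
print(np.round(observe()['tool_rot'],3)); plan(cr(0,-.168,.2),CX); plan(cr(0,-.168,.028),CX)"
```

```text
[[ 0.965  0.262  0.   ]
 [ 0.262 -0.965  0.   ]
 [ 0.    -0.    -1.   ]]
t 0.9 pos [ 0.1439 -0.5308  0.2313] q6 -12.3 F [0.  0.2 0.2]
dp tool now cm [ 57.45 -24.51   3.13]  dp after turn [-22.66 -58.2    3.13]  turn [-0.    -0.     1.539]
t 0.9 pos [ 0.1439 -0.5308  0.2313] q6 -12.3 F [0.  0.2 0.2]
dp tool now cm [ 57.45 -24.51  20.33]  dp after turn [-22.66 -58.2   20.33]  turn [-0.    -0.     1.539]
```

Emit:
{"method": "move_arm", "body": {
  "jaw": [4.6, 4.6, 4.6, 4.6, 4.6, 4.6, 4.6, 4.6, 4.6, 4.6, 4.6, 4.6],
  "dp": [
    [3.59, -1.53, 0],
    [3.59, -1.53, 0],
    [3.59, -1.53, 0],
    [3.59, -1.53, 0],
    [3.59, -1.53, 0],
    [3.59, -1.53, 0],
    [3.59, -1.53, 0],
    [3.59, -1.53, 0],
    [3.59, -1.53, 0],
    [3.59, -1.53, 0],
    [3.59, -1.53, 0],
    [3.59, -1.53, 0]
  ],
  "turn": [
    [0, 0, 0],
    [0, 0, 0],
    [0, 0, 0],
    [0, 0, 0],
    [0, 0, 0],
    [0, 0, 0],
    [0, 0, 0],
    [0, 0, 0],
    [0, 0, 0],
    [0, 0, 0],
    [0, 0, 0],
    [0, 0, 0]
  ]
}}

```text
time_s: 1.9
position: [0.513, -0.2393, 0.2315]
tool_rot: [[0.965, 0.262, 0.0], [0.262, -0.965, -0.0], [0.0, 0.0, -1.0]]
ft_force: [0.2, -1.5, 0.2]
grip_width: 0.0463
gripper_force: 0.0
```

Emit:
{"method": "move_arm", "body": {
  "jaw": [4.6, 4.6, 4.6, 4.6, 4.6, 4.6, 4.6, 4.6, 4.6, 4.6, 4.6, 4.6],
  "dp": [
    [0, 0, 0],
    [0, 0, 0],
    [0, 0, 0],
    [0, 0, 0],
    [0, 0, 0],
    [0, 0, 0],
    [0, 0, 0],
    [0, 0, 0],
    [0, 0, 0],
    [0, 0, 0],
    [0, 0, 0],
    [0, 0, 0]
  ],
  "turn": [
    [0, 0, 0.122],
    [0, 0, 0.122],
    [0, 0, 0.122],
    [0, 0, 0.122],
    [0, 0, 0.122],
    [0, 0, 0.122],
    [0, 0, 0.122],
    [0, 0, 0.122],
    [0, 0, 0.122],
    [0, 0, 0.122],
    [0, 0, 0.122],
    [0, 0, 0.122]
  ]
}}

```text
time_s: 2.9
position: [0.5117, -0.2409, 0.2313]
tool_rot: [[0.357, -0.934, -0.0], [-0.934, -0.357, 0.0], [-0.0, 0.0, -1.0]]
ft_force: [-0.9, 0.8, 0.7]
grip_width: 0.0464
gripper_force: 0.0
```

```bash
python3 -c "
from h import *
plan(cr(0,-.168,.1),CX); print(observe()['q'])"
```

```text
t 2.9 pos [ 0.5117 -0.2409  0.2313] q6 121.9 F [-0.9  0.8  0.7]
dp tool now cm [ -4.67 -14.91  13.13]  dp after turn [ -5.68 -14.55  13.13]  turn [0.    0.    0.069]
[-3.72004493e+01  2.33809083e+01  7.18052499e+01 -8.20299816e-04
  8.48157772e+01  1.21854220e+02]
```

Emit:
{"method": "move_arm", "body": {
  "jaw": [4.6, 4.6, 4.6, 4.6, 4.6, 4.6, 4.6, 4.6, 4.6, 4.6, 4.6, 4.6],
  "dp": [
    [0, 0, 0.4],
    [0, 0, 0.4],
    [0, 0, 0.4],
    [0, 0, 0.4],
    [0, 0, 0.4],
    [0, 0, 0.4],
    [0, 0, 0.4],
    [0, 0, 0.4],
    [0, 0, 0.4],
    [0, 0, 0.4],
    [0, 0, 0.4],
    [0, 0, 0.4]
  ],
  "turn": [
    [0, 0, -0.123],
    [0, 0, -0.123],
    [0, 0, -0.123],
    [0, 0, -0.123],
    [0, 0, -0.123],
    [0, 0, -0.123],
    [0, 0, -0.123],
    [0, 0, -0.123],
    [0, 0, -0.123],
    [0, 0, -0.123],
    [0, 0, -0.123],
    [0, 0, -0.123]
  ]
}}

```text
time_s: 3.9
position: [0.5117, -0.2409, 0.1831]
tool_rot: [[0.96, 0.279, 0.0], [0.279, -0.96, 0.0], [0.0, 0.0, -1.0]]
ft_force: [-0.3, -0.2, -0.2]
grip_width: 0.0461
gripper_force: 0.0
```

Emit:
{"method": "move_arm", "body": {
  "jaw": [4.6, 4.6, 4.6, 4.6, 4.6, 4.6, 4.6, 4.6, 4.6, 4.6, 4.6, 4.6],
  "dp": [
    [0, 0, 0],
    [0, 0, 0],
    [0, 0, 0],
    [0, 0, 0],
    [0, 0, 0],
    [0, 0, 0],
    [0, 0, 0],
    [0, 0, 0],
    [0, 0, 0],
    [0, 0, 0],
    [0, 0, 0],
    [0, 0, 0]
  ],
  "turn": [
    [0, 0, -0.123],
    [0, 0, -0.123],
    [0, 0, -0.123],
    [0, 0, -0.123],
    [0, 0, -0.123],
    [0, 0, -0.123],
    [0, 0, -0.123],
    [0, 0, -0.123],
    [0, 0, -0.123],
    [0, 0, -0.123],
    [0, 0, -0.123],
    [0, 0, -0.123]
  ]
}}

```text
time_s: 4.9
position: [0.5117, -0.2409, 0.1834]
tool_rot: [[-0.187, 0.982, 0.0], [0.982, 0.187, -0.0], [-0.0, 0.0, -1.0]]
ft_force: [-0.3, -0.3, -0.5]
grip_width: 0.0462
gripper_force: 0.0
```

```bash
python3 -c "
from h import *
plan(cr(0,-.168,.1),CX); plan(cr(0,-.168,.028),CX)"
```

```text
t 4.9 pos [ 0.5117 -0.2409  0.1834] q6 -48.0 F [-0.3 -0.3 -0.5]
dp tool now cm [ 7.23 13.85  8.34]  dp after turn [ 5.69 14.55  8.34]  turn [ 0.     0.    -0.109]
t 4.9 pos [ 0.5117 -0.2409  0.1834] q6 -48.0 F [-0.3 -0.3 -0.5]
dp tool now cm [ 7.23 13.85 15.54]  dp after turn [ 5.69 14.55 15.54]  turn [ 0.     0.    -0.109]
```

Emit:
{"method": "move_arm", "body": {
  "jaw": [4.6, 4.6, 4.6, 4.6, 4.6, 4.6, 4.6, 4.6, 4.6, 4.6, 4.6, 4.6],
  "dp": [
    [0, 0, 0],
    [1.14, 2.91, 0],
    [1.14, 2.91, 0],
    [1.14, 2.91, 0],
    [1.14, 2.91, 0],
    [1.13, 2.91, 0],
    [0, 0, 2.5],
    [0, 0, 3],
    [0, 0, 3],
    [0, 0, 3],
    [0, 0, 2.5],
    [0, 0, 1]
  ],
  "turn": [
    [0, 0, -0.109],
    [0, 0, 0],
    [0, 0, 0],
    [0, 0, 0],
    [0, 0, 0],
    [0, 0, 0],
    [0, 0, 0],
    [0, 0, 0],
    [0, 0, 0],
    [0, 0, 0],
    [0, 0, 0],
    [0, 0, 0]
  ]
}}

```text
time_s: 5.9
position: [0.6332, -0.144, 0.0296]
tool_rot: [[-0.287, 0.958, -0.005], [0.958, 0.287, 0.002], [0.004, -0.004, -1.0]]
ft_force: [-0.5, -0.0, -0.9]
grip_width: 0.0461
gripper_force: 0.0
```

```bash
python3 -c "
from h import *
plan(cr(0,-.168,.029),CX); plan(cr(0,-.0,.028),CX)
im,d=grab('scene'); cv2.imwrite('pics/s1.png',cv2.resize(im[150:310,180:420,::-1],None,fx=3,fy=3))"
```

```text
t 5.9 pos [ 0.6332 -0.144   0.0296] q6 -39.9 F [-0.5 -0.  -0.9]
dp tool now cm [-0.03  0.1   0.06]  dp after turn [-0.03  0.1   0.06]  turn [-0.004 -0.004 -0.006]
t 5.9 pos [ 0.6332 -0.144   0.0296] q6 -39.9 F [-0.5 -0.  -0.9]
dp tool now cm [16.77  0.    0.22]  dp after turn [16.77  0.1   0.16]  turn [-0.004 -0.004 -0.006]
```

View pics/s1.png

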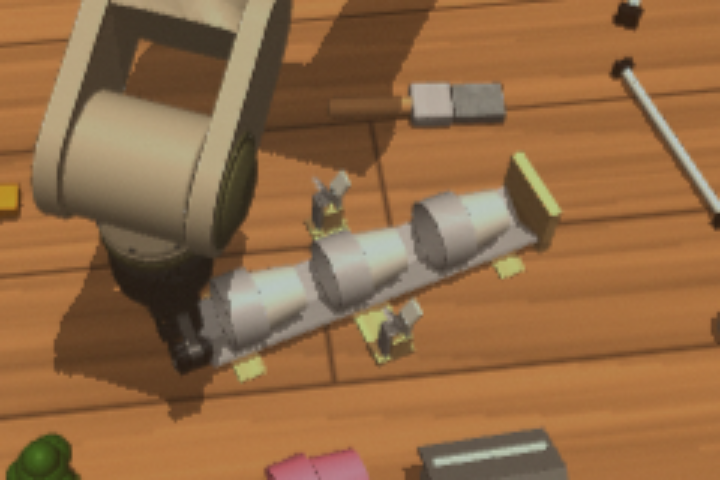

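Emit:
{"method": "move_arm", "body": {
  "jaw": [4.6, 4.6, 4.6, 4.6, 4.6, 4.6, 4.6, 4.6, 4.6, 4.6, 4.6, 4.6],
  "dp": [
    [0.6, 0.05, 0.05],
    [0.6, 0.05, 0],
    [0.6, 0, 0],
    [0.6, 0, 0],
    [0.6, 0, 0],
    [0.6, 0, 0],
    [0.6, 0, 0],
    [0.6, 0, 0],
    [0.6, 0, 0],
    [0.6, 0, 0],
    [0.6, 0, 0],
    [0.6, 0, 0]
  ],
  "turn": [
    [0, 0, 0],
    [0, 0, 0],
    [0, 0, 0],
    [0, 0, 0],
    [0, 0, 0],
    [0, 0, 0],
    [0, 0, 0],
    [0, 0, 0],
    [0, 0, 0],
    [0, 0, 0],
    [0, 0, 0],
    [0, 0, 0]
  ]
}}

```text
time_s: 6.95
position: [0.6149, -0.0749, 0.0329]
tool_rot: [[-0.287, 0.958, 0.0], [0.958, 0.287, -0.0], [-0.0, 0.0, -1.0]]
ft_force: [1.6, -2.5, 1.7]
grip_width: 0.046
gripper_force: 1.1
```

```bash
python3 -c "
from h import *
plan(cr(0,-.0,.028),CX)
im,d=grab('scene'); cv2.imwrite('pics/s2.png',cv2.resize(im[150:310,180:420,::-1],None,fx=3,fy=3))"
```

```text
t 6.95 pos [ 0.6149 -0.0749  0.0329] q6 -34.5 F [ 1.6 -2.5  1.7]
dp tool now cm [ 9.63 -0.23  0.49]  dp after turn [ 9.63 -0.17  0.49]  turn [ 0.     0.    -0.006]
```

View pics/s2.png

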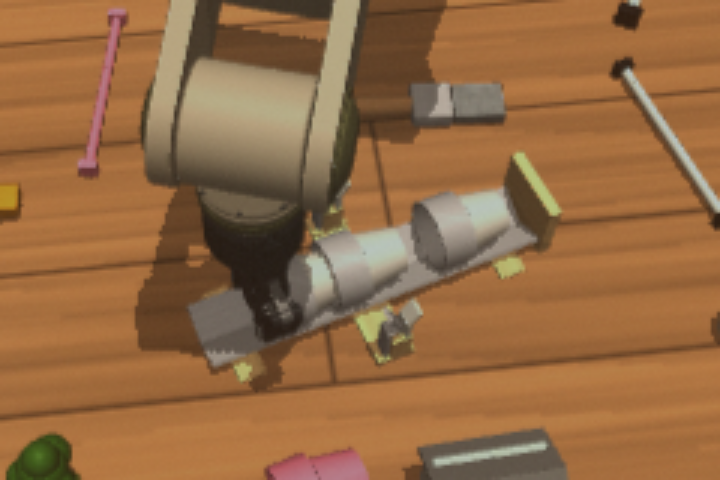

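Emit:
{"method": "move_arm", "body": {
  "jaw": [4.6, 4.6, 4.6, 4.6, 4.6, 4.6, 4.6, 4.6, 4.6, 4.6, 4.6, 4.6],
  "dp": [
    [0.7, -0.05, 0.1],
    [0.7, -0.05, 0.1],
    [0.7, -0.05, 0.1],
    [0.7, 0, 0.1],
    [0.7, 0, 0],
    [0.7, 0, 0],
    [0.7, 0, 0],
    [0.7, 0, 0],
    [0.7, 0, 0],
    [0.7, 0, 0],
    [0.7, 0, 0],
    [0.7, 0, 0]
  ],
  "turn": [
    [0, 0, -0.006],
    [0, 0, 0],
    [0, 0, 0],
    [0, 0, 0],
    [0, 0, 0],
    [0, 0, 0],
    [0, 0, 0],
    [0, 0, 0],
    [0, 0, 0],
    [0, 0, 0],
    [0, 0, 0],
    [0, 0, 0]
  ]
}}

```text
time_s: 8.0
position: [0.5887, 0.0052, 0.0288]
tool_rot: [[-0.293, 0.956, -0.0], [0.956, 0.293, 0.0], [0.0, -0.0, -1.0]]
ft_force: [1.3, -1.7, 0.3]
grip_width: 0.0462
gripper_force: 0.7
```

Emit:
{"method": "move_arm", "body": {
  "jaw": [4.6, 4.6, 4.6, 4.6],
  "dp": [
    [0.5, 0, 0],
    [0.5, 0, 0],
    [0.5, 0, 0],
    [0.4, 0, 0]
  ],
  "turn": [
    [0, 0, 0],
    [0, 0, 0],
    [0, 0, 0],
    [0, 0, 0]
  ]
}}

```text
time_s: 8.33
position: [0.5834, 0.023, 0.0289]
tool_rot: [[-0.293, 0.956, 0.0], [0.956, 0.293, -0.0], [-0.0, -0.0, -1.0]]
ft_force: [0.0, -3.4, -0.1]
grip_width: 0.046
gripper_force: 1.3
```

```bash
python3 -c "
from h import *
plan(cr(0,.023,.028),CX)"
```

```text
t 8.3333 pos [0.5834 0.023  0.0289] q6 -26.4 F [ 0.  -3.4 -0.1]
dp tool now cm [ 1.64 -0.02  0.09]  dp after turn [ 1.64 -0.02  0.09]  turn [-0.  0.  0.]
```

Emit:
{"method": "move_arm", "body": {
  "jaw": [4.6, 4.6, 4.6, 4.6],
  "dp": [
    [0.3, 0, 0],
    [0.3, 0, 0],
    [0.3, 0, 0],
    [0.2, 0, 0]
  ],
  "turn": [
    [0, 0, 0],
    [0, 0, 0],
    [0, 0, 0],
    [0, 0, 0]
  ]
}}

```text
time_s: 8.67
position: [0.5802, 0.0334, 0.0288]
tool_rot: [[-0.293, 0.956, 0.0], [0.956, 0.293, -0.0], [-0.0, 0.0, -1.0]]
ft_force: [0.5, -2.5, 0.5]
grip_width: 0.0463
gripper_force: 1.3
```

Emit:
{"method": "move_arm", "body": {
  "jaw": [4.6, 4.6, 4.6],
  "dp": [
    [0.2, 0, 0],
    [0.1, 0, 0],
    [0.1, 0, 0]
  ],
  "turn": [
    [0, 0, 0],
    [0, 0, 0],
    [0, 0, 0]
  ]
}}

```text
time_s: 8.92
position: [0.5791, 0.0371, 0.0288]
tool_rot: [[-0.293, 0.956, 0.0], [0.956, 0.293, -0.0], [-0.0, 0.0, -1.0]]
ft_force: [-0.6, -2.8, -0.3]
grip_width: 0.0464
gripper_force: 1.4
```

Emit:
{"method": "move_arm", "body": {
  "jaw": [4.6, 4.6, 4.6, 4.6],
  "dp": [
    [0.1, 0, 0],
    [0.1, 0, 0],
    [0.1, 0, 0],
    [0.0, 0, 0]
  ],
  "turn": [
    [0, 0, 0],
    [0, 0, 0],
    [0, 0, 0],
    [0, 0, 0]
  ]
}}

```text
time_s: 9.25
position: [0.5785, 0.0392, 0.0289]
tool_rot: [[-0.293, 0.956, 0.001], [0.956, 0.293, -0.001], [-0.002, 0.0, -1.0]]
ft_force: [0.5, -6.0, -0.3]
grip_width: 0.0462
gripper_force: 3.3
```

Emit:
{"method": "move_arm", "body": {
  "jaw": [4.6, 4.6, 4.6, 4.6],
  "dp": [
    [0.1, 0, 0],
    [0.1, 0, 0],
    [0.1, 0, 0],
    [0.0, 0, 0]
  ],
  "turn": [
    [0, 0, 0],
    [0, 0, 0],
    [0, 0, 0],
    [0, 0, 0]
  ]
}}

```text
time_s: 9.58
position: [0.5786, 0.0395, 0.0291]
tool_rot: [[-0.293, 0.956, 0.003], [0.956, 0.293, -0.006], [-0.006, 0.001, -1.0]]
ft_force: [3.3, -21.1, -2.0]
grip_width: 0.0459
gripper_force: 10.3
```

Emit:
{"method": "move_arm", "body": {
  "jaw": [4.6, 4.6, 4.6, 4.6, 4.6, 4.6, 4.6, 4.6, 4.6, 4.6],
  "dp": [
    [-0.5, 0, 0],
    [-1, 0, 0],
    [-1.5, 0, 0],
    [-1, 0, 0],
    [0, 0, 0],
    [0, 0, -3],
    [0, 0, -4],
    [0, 0, -4],
    [0, 0, -4],
    [0, 0, -3]
  ],
  "turn": [
    [0, 0, 0],
    [0, 0, 0],
    [0, 0, 0],
    [0, 0, 0],
    [0, 0, 0],
    [0, 0, 0],
    [0, 0, 0],
    [0, 0, 0],
    [0, 0, 0],
    [0, 0, 0]
  ]
}}

```text
time_s: 10.42
position: [0.5892, 0.0047, 0.2124]
tool_rot: [[-0.293, 0.956, 0.003], [0.956, 0.293, -0.0], [-0.001, 0.003, -1.0]]
ft_force: [0.2, 0.1, -0.3]
grip_width: 0.0463
gripper_force: 0.0
```

```bash
cat >> h.py <<'E'
ROD=np.array([.4668,.3333,0]); a=np.radians(14); RY=np.array([-np.sin(a),np.cos(a),0])
E
python3 -c "
from h import *
plan(ROD+[0,0,.15],RY)"
```

```text
t 10.4167 pos [0.5892 0.0047 0.2124] q6 -28.1 F [ 0.2  0.1 -0.3]
dp tool now cm [35.01 -2.11  6.2 ]  dp after turn [ 3.93 34.84  6.24]  turn [ 0.002  0.003 -1.518]
```

Emit:
{"method": "move_arm", "body": {
  "jaw": [6, 6, 6, 6, 6, 6, 6, 6, 6, 6],
  "dp": [
    [3.5, -0.21, 0],
    [3.5, -0.21, 0],
    [3.5, -0.21, 0],
    [3.5, -0.21, 0],
    [3.5, -0.21, 0],
    [3.5, -0.21, 0],
    [3.5, -0.21, 0],
    [3.5, -0.21, 0],
    [3.5, -0.21, 0],
    [3.5, -0.21, 0]
  ],
  "turn": [
    [0, 0, 0],
    [0, 0, 0],
    [0, 0, 0],
    [0, 0, 0],
    [0, 0, 0],
    [0, 0, 0],
    [0, 0, 0],
    [0, 0, 0],
    [0, 0, 0],
    [0, 0, 0]
  ]
}}

```text
time_s: 11.25
position: [0.4654, 0.3347, 0.2089]
tool_rot: [[-0.293, 0.956, -0.0], [0.956, 0.293, 0.0], [0.0, -0.0, -1.0]]
ft_force: [1.1, -0.1, -0.2]
grip_width: 0.06
gripper_force: 0.0
```

Emit:
{"method": "move_arm", "body": {
  "jaw": [6, 6, 6, 6, 6, 6, 6, 6, 6, 6, 6, 6],
  "dp": [
    [0, 0, 0.5],
    [0, 0, 0.5],
    [0, 0, 0.5],
    [0, 0, 0.5],
    [0, 0, 0.5],
    [0, 0, 0.5],
    [0, 0, 0.5],
    [0, 0, 0.5],
    [0, 0, 0.5],
    [0, 0, 0.5],
    [0, 0, 0.5],
    [0, 0, 0.5]
  ],
  "turn": [
    [0, 0, -0.124],
    [0, 0, -0.124],
    [0, 0, -0.124],
    [0, 0, -0.124],
    [0, 0, -0.124],
    [0, 0, -0.124],
    [0, 0, -0.124],
    [0, 0, -0.124],
    [0, 0, -0.124],
    [0, 0, -0.124],
    [0, 0, -0.124],
    [0, 0, -0.124]
  ]
}}

```text
time_s: 12.25
position: [0.4663, 0.3332, 0.1485]
tool_rot: [[-0.976, -0.219, -0.001], [-0.219, 0.976, 0.0], [0.001, 0.0, -1.0]]
ft_force: [0.7, -0.2, 0.0]
grip_width: 0.0599
gripper_force: 0.0
```

```bash
python3 -c "
from h import *
plan(ROD+[0,0,.002],RY)
im,d=grab('scene'); cv2.imwrite('pics/s3.png',cv2.resize(im[90:290,200:460,::-1],None,fx=3,fy=3))"
```

```text
t 12.25 pos [0.4663 0.3332 0.1485] q6 -78.9 F [ 0.7 -0.2  0. ]
dp tool now cm [-0.06 -0.   14.65]  dp after turn [-0.05  0.   14.65]  turn [ 0.    -0.001 -0.024]
```

View pics/s3.png

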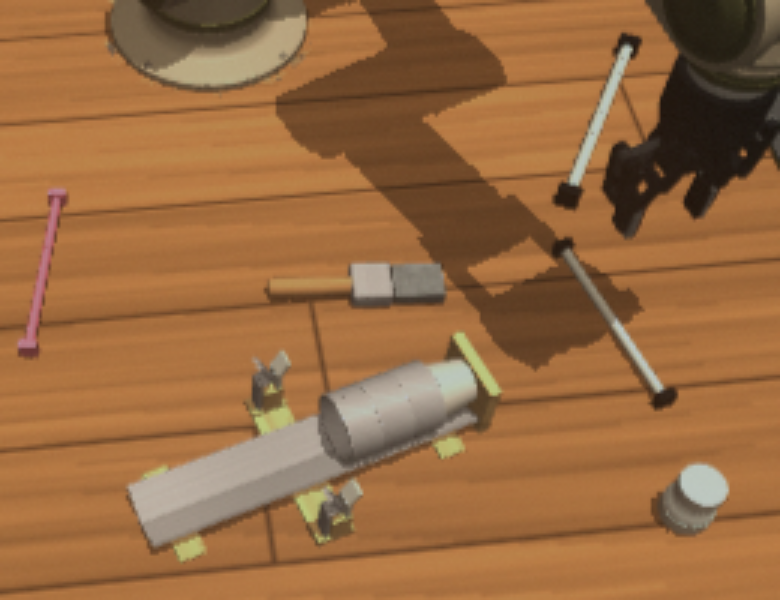

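Emit:
{"method": "move_arm", "body": {
  "jaw": [6, 6, 6, 6, 6, 6, 6, 6],
  "dp": [
    [-0.05, 0, 2],
    [0, 0, 3],
    [0, 0, 3],
    [0, 0, 3],
    [0, 0, 2],
    [0, 0, 1],
    [0, 0, 0.5],
    [0, 0, 0]
  ],
  "turn": [
    [0, 0, -0.024],
    [0, 0, 0],
    [0, 0, 0],
    [0, 0, 0],
    [0, 0, 0],
    [0, 0, 0],
    [0, 0, 0],
    [0, 0, 0]
  ]
}}

```text
time_s: 12.97
position: [0.467, 0.3332, 0.0036]
tool_rot: [[-0.972, -0.235, -0.001], [-0.235, 0.972, -0.0], [0.001, -0.0, -1.0]]
ft_force: [-0.2, -0.4, 0.3]
grip_width: 0.0598
gripper_force: 0.0
```

Emit:
{"method": "move_arm", "body": {
  "jaw": [0, 0, 0, 0, 0, 0, 0, 0, 0, 0],
  "dp": [
    [0, 0, 0],
    [0, 0, 0],
    [0, 0, 0],
    [0, 0, 0],
    [0, 0, 0],
    [0, 0, 0],
    [0, 0, 0],
    [0, 0, 0],
    [0, 0, 0],
    [0, 0, 0]
  ],
  "turn": [
    [0, 0, 0],
    [0, 0, 0],
    [0, 0, 0],
    [0, 0, 0],
    [0, 0, 0],
    [0, 0, 0],
    [0, 0, 0],
    [0, 0, 0],
    [0, 0, 0],
    [0, 0, 0]
  ],
  "force": 80
}}

```text
time_s: 13.8
position: [0.4674, 0.3334, 0.0049]
tool_rot: [[-0.972, -0.236, 0.002], [-0.236, 0.972, 0.001], [-0.002, 0.0, -1.0]]
ft_force: [-0.8, -0.7, 5.9]
grip_width: 0.0062
gripper_force: 78.6
```

Emit:
{"method": "move_arm", "body": {
  "jaw": [0, 0, 0, 0, 0, 0],
  "dp": [
    [0, 0, -0.5],
    [0, 0, -1.5],
    [0, 0, -3],
    [0, 0, -3],
    [0, 0, -2],
    [0, 0, 0]
  ],
  "turn": [
    [0, 0, 0],
    [0, 0, 0],
    [0, 0, 0],
    [0, 0, 0],
    [0, 0, 0],
    [0, 0, 0]
  ]
}}

```text
time_s: 14.3
position: [0.4687, 0.334, 0.1085]
tool_rot: [[-0.972, -0.236, 0.007], [-0.236, 0.972, 0.003], [-0.008, 0.001, -1.0]]
ft_force: [1.6, 0.1, -0.8]
grip_width: 0.0063
gripper_force: 78.3
```

```bash
python3 -c "
from h import *
print(observe()['grip_width'],observe()['position'])
im,d=grab('scene'); a=cv2.resize(im[110:260,340:480,::-1],None,fx=2.8,fy=4)
im,d=grab('top');  b=cv2.resize(im[140:290,100:240,::-1],None,fx=2.8,fy=4); cv2.imwrite('pics/s4.png',np.hstack([a,b]))"
```

```text
0.0062600769882305155 [0.46870602 0.33402756 0.10852164]
```

View pics/s4.png

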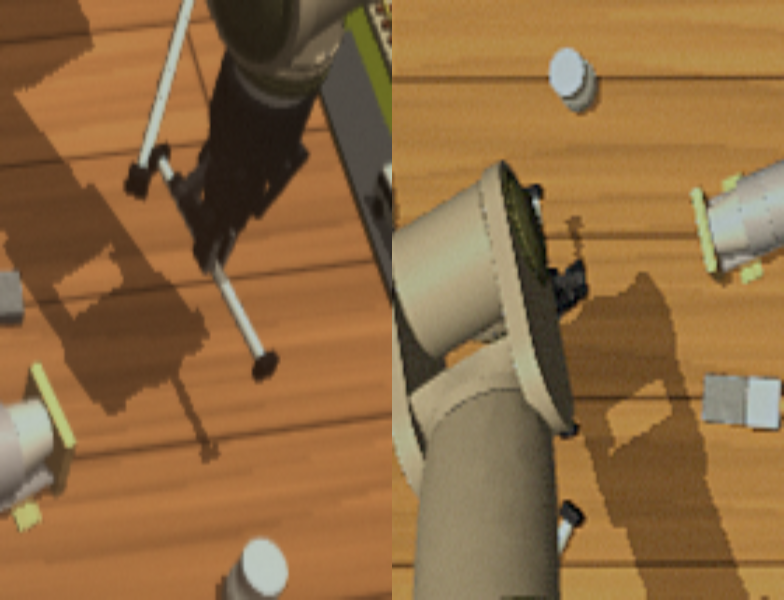

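Run:
```python
from h import *
s=observe(); p=np.array(s["position"]); R=np.array(s["tool_rot"])
for n,dz in(("scene",.0012),("top",-.0003)):
    im,d=grab(n); X=cloud(n,d).reshape(-1,3)+[0,0,dz]; Y=(X-p)@R
    for sg in(1,-1):
        m=(abs(Y[:,1])<.03)&(Y[:,0]*sg>.03)&(Y[:,0]*sg<.13)&(abs(Y[:,2])<.04)
        for lo,hi in ((.03,.055),(.055,.08),(.08,.13)):
            k=m&(Y[:,0]*sg>lo)&(Y[:,0]*sg<hi)
            if k.sum()>2: q=Y[k]*1e3; print(n,sg*lo,k.sum(),"x",np.round([q[:,0].min(),q[:,0].max()]),"y med",np.round(np.median(q[:,1]),1),"z",np.round(np.percentile(q[:,2],[5,50,95]),1))
plan(cr(0,0,.20),CY)
```

```text
scene 0.03 5 x [32. 55.] y med -6.3 z [-4.9 -3.7 -3.3]
scene 0.055 16 x [60. 79.] y med -3.7 z [-10.6  -6.2  -2. ]
scene 0.08 46 x [81. 98.] y med -5.2 z [-14.2  -9.3   1.3]
scene -0.03 38 x [-55. -30.] y med -3.3 z [-10.5  -7.4  -3.8]
scene -0.055 40 x [-79. -56.] y med -3.1 z [-9.9 -7.4 -3.1]
scene -0.08 60 x [-100.  -81.] y med -3.4 z [-13.2  -8.7  -0.1]
top 0.08 20 x [ 92. 100.] y med -4.9 z [-12.8 -10.8  -1.6]
top -0.03 3 x [-41. -34.] y med -5.3 z [-5.7 -2.7 -0.6]
top -0.055 4 x [-79. -69.] y med -4.9 z [-7.4 -6.4 -5.4]
top -0.08 24 x [-96. -82.] y med -4.6 z [-15.7  -9.8  -1.5]
t 14.5 pos [0.4664 0.3329 0.1027] q6 -80.0 F [-0.  -0.5 -0.9]
dp tool now cm [ -4.05 -33.53  -9.72]  dp after turn [ -2.11 -33.71  -9.73]  turn [-0.    -0.002 -0.059]
```

Emit:
{"method": "move_arm", "body": {
  "jaw": [0, 0, 0, 0, 0, 0, 0, 0, 0, 0, 0, 0],
  "dp": [
    [0, 0, -1],
    [0, -1.5, -2],
    [-0.2, -3, -2],
    [-0.2, -3.5, -1.5],
    [-0.3, -3.5, 0],
    [-0.3, -3.5, 0],
    [-0.3, -3.5, 0],
    [-0.3, -3.5, 0],
    [-0.2, -3.5, 0],
    [-0.2, -3.5, 0],
    [-0.1, -3, 0],
    [0, -1.2, 0]
  ],
  "turn": [
    [0, 0, -0.03],
    [0, 0, -0.029],
    [0, 0, 0],
    [0, 0, 0],
    [0, 0, 0],
    [0, 0, 0],
    [0, 0, 0],
    [0, 0, 0],
    [0, 0, 0],
    [0, 0, 0],
    [0, 0, 0],
    [0, 0, 0]
  ]
}}

```text
time_s: 15.5
position: [0.5845, 0.0182, 0.1672]
tool_rot: [[-0.957, -0.29, -0.002], [-0.29, 0.957, -0.0], [0.002, 0.0, -1.0]]
ft_force: [-0.5, -0.2, -0.8]
grip_width: 0.006
gripper_force: 78.5
```

Run:
```python
from h import *
plan(cr(0,.0005,.09),CY)
s=observe(); p=np.array(s["position"]); R=np.array(s["tool_rot"])
for n,dz in(("scene",.0012),("top",-.0003)):
    im,d=grab(n); X=cloud(n,d).reshape(-1,3)+[0,0,dz]; Y=(X-p)@R
    for sg in(1,-1):
        k=(abs(Y[:,1])<.03)&(Y[:,0]*sg>.05)&(Y[:,0]*sg<.13)&(abs(Y[:,2])<.04)
        if k.sum()>2: q=Y[k]*1e3; print(n,sg,k.sum(),"x",np.round([q[:,0].min(),q[:,0].max()]),"y",np.round(np.percentile(q[:,1],[5,50,95]),1),"z",np.round(np.percentile(q[:,2],[5,50,95]),1))
plan(cr(0,.0005,.09),CY)
```

```text
t 15.5 pos [0.5845 0.0182 0.1672] q6 -116.6 F [-0.5 -0.2 -0.8]
dp tool now cm [-0.03 -0.11  7.72]  dp after turn [-0.01 -0.11  7.72]  turn [ 0.    -0.002 -0.003]
scene 1 48 x [78. 97.] y [-10.2  -4.6   3.8] z [-14.3 -11.4  -0.4]
scene -1 131 x [-99. -50.] y [-9.1 -2.5  5.3] z [-13.9  -8.5  -1. ]
top 1 6 x [92. 99.] y [-10.   -8.1  -5.2] z [-15.4 -10.4  -5.9]
t 15.6 pos [0.584  0.0201 0.1673] q6 -116.5 F [-0.6  1.  -0.7]
dp tool now cm [-0.03 -0.31  7.73]  dp after turn [-0.01 -0.3   7.73]  turn [ 0.001 -0.002 -0.002]
```

Emit:
{"method": "move_arm", "body": {
  "jaw": [0, 0, 0, 0, 0, 0, 0],
  "dp": [
    [0, -0.2, 1],
    [0, 0, 2],
    [0, 0, 2],
    [0, 0, 2],
    [0, 0, 1.2],
    [0, 0, 0.5],
    [0, 0, 0]
  ],
  "turn": [
    [0, 0, 0],
    [0, 0, 0],
    [0, 0, 0],
    [0, 0, 0],
    [0, 0, 0],
    [0, 0, 0],
    [0, 0, 0]
  ]
}}

```text
time_s: 16.18
position: [0.5834, 0.0212, 0.0802]
tool_rot: [[-0.956, -0.294, -0.003], [-0.294, 0.956, 0.001], [0.003, 0.002, -1.0]]
ft_force: [-0.2, -0.6, -0.3]
grip_width: 0.0061
gripper_force: 78.5
```

Run:
```python
from h import *
im,d=grab('scene'); a=cv2.resize(im[195:285,250:350,::-1],(780,590),interpolation=cv2.INTER_CUBIC); cv2.imwrite('pics/s5.png',a)
plan(cr(0,.0015,.08),CY)
```

```text
t 16.2333 pos [0.5841 0.0209 0.0814] q6 -116.7 F [-0.8  0.1 -0.6]
dp tool now cm [ 0.03 -0.28  0.14]  dp after turn [ 0.03 -0.28  0.14]  turn [ 0.001 -0.001  0.002]
```

View pics/s5.png

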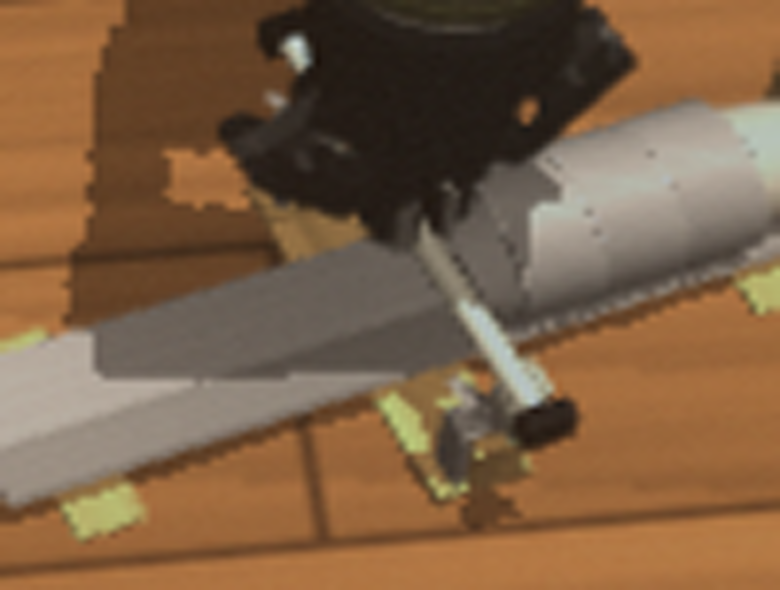

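Run:
```python
from h import *
for n,dz in(("scene",.0012),("top",-.0003)):
    A=np.load(n+"c.npy")+[0,0,dz]; B=A[:,:2]-SEAT[:2]; x=B@CX[:2]; y=B@CY[:2]; z=A[:,2]
    for s in(1,-1):
        k=(abs(s*x-.068)<.014)&(abs(y)<.03)&(z>.04); o=np.argsort(y[k])
        print(n,s,[(int(round(a*1e3)),int(round(b*1e3))) for a,b in zip(y[k][o],z[k][o])])
im,d=grab("scene"); X=cloud("scene",d).reshape(-1,3)+[0,0,.0012]
B=X[:,:2]-SEAT[:2]; x=B@CX[:2]; y=B@CY[:2]
k=(x>.03)&(x<.085)&(abs(y)<.02)&(X[:,2]>.079)&(X[:,2]<.1); print("rod y,z",[(int(c*1e3),round(a*1e3,1),round(b*1e3)) for c,a,b in zip(x[k],y[k],X[k,2])])
plan(cr(0,.0015,.08),CY)
```

```text
scene 1 [(-11, 42), (-11, 46), (-11, 42), (-11, 50), (-11, 49), (-11, 45), (-11, 74), (-11, 49), (-11, 75), (-11, 43), (-11, 72), (-11, 75), (-11, 76), (-10, 50), (-10, 48), (-10, 76), (-9, 48), (-9, 75), (-9, 49), (-9, 48), (-9, 49), (-8, 51), (-8, 52), (-8, 74), (-8, 75), (-8, 50), (-8, 53), (-7, 71), (-7, 66), (-7, 53), (-7, 49), (-6, 51), (-5, 68), (-5, 47), (-4, 49), (-4, 66), (-4, 61), (-4, 64), (-4, 48), (-3, 49), (-3, 48), (-2, 61), (-2, 61), (-2, 48), (-1, 57), (-1, 52), (0, 59), (1, 55), (2, 51), (2, 55), (5, 56), (5, 44), (5, 56), (5, 50), (6, 50), (6, 46), (6, 51), (6, 46), (6, 46), (6, 54), (6, 41), (7, 55), (7, 53), (7, 53), (7, 57), (8, 56), (8, 60), (8, 54), (8, 57), (8, 41), (9, 60), (9, 59), (9, 43), (9, 55), (9, 61), (9, 57), (9, 62), (9, 61), (10, 61), (10, 61), (11, 61), (11, 47), (11, 63), (11, 62), (11, 63), (12, 60), (12, 64), (12, 65), (12, 63), (13, 64), (13, 65), (13, 68), (13, 65), (14, 70), (14, 68), (14, 66), (14, 64), (14, 72), (14, 70), (15, 66), (15, 69), (15, 61), (15, 71), (16, 70), (17, 65), (17, 69), (18, 67), (18, 67)]
scene -1 [(-12, 48), (-12, 
[... 3852 characters left out ...]
at64(-1.1), 85), (73, np.float64(-0.3), 89), (73, np.float64(2.6), 87), (74, np.float64(4.5), 88), (76, np.float64(6.0), 90), (74, np.float64(-1.2), 88), (77, np.float64(-0.3), 92), (77, np.float64(2.5), 90), (78, np.float64(4.8), 90), (79, np.float64(6.7), 91), (78, np.float64(-0.7), 90), (80, np.float64(0.9), 92), (81, np.float64(2.9), 92), (82, np.float64(5.5), 91), (80, np.float64(-1.4), 88), (81, np.float64(0.6), 89), (83, np.float64(2.4), 90), (84, np.float64(4.6), 90), (84, np.float64(6.9), 89), (84, np.float64(-0.6), 89)]
t 16.2833 pos [0.5846 0.0206 0.0822] q6 -116.7 F [-0.5 -0.1 -0.3]
dp tool now cm [ 0.06 -0.24  0.22]  dp after turn [ 0.06 -0.24  0.22]  turn [-0.     0.     0.001]
```

Emit:
{"method": "move_arm", "body": {
  "jaw": [0, 0, 0, 0, 0, 0],
  "dp": [
    [0, -0.15, 0],
    [0, -0.15, 0.4],
    [0, 0, 0.4],
    [0, 0, 0.4],
    [0, 0, 0],
    [0, 0, 0]
  ],
  "turn": [
    [0, 0, 0],
    [0, 0, 0],
    [0, 0, 0],
    [0, 0, 0],
    [0, 0, 0],
    [0, 0, 0]
  ],
  "force": 100
}}

```text
time_s: 16.78
position: [0.5853, 0.017, 0.0695]
tool_rot: [[-0.956, -0.293, -0.001], [-0.293, 0.956, 0.0], [0.001, 0.0, -1.0]]
ft_force: [-0.9, 0.5, 0.3]
grip_width: 0.0054
gripper_force: 99.6
```

```bash
python3 -c "
from h import *
plan(cr(0,.0008,.0355),CY)"
```

```text
t 16.7833 pos [0.5853 0.017  0.0695] q6 -116.9 F [-0.9  0.5  0.3]
dp tool now cm [0.02 0.06 3.4 ]  dp after turn [0.02 0.06 3.4 ]  turn [ 0.    -0.001  0.   ]
```

Emit:
{"method": "move_arm", "body": {
  "jaw": [0, 0, 0, 0, 0],
  "dp": [
    [0, 0.05, 0.3],
    [0, 0, 0.3],
    [0, 0, 0.3],
    [0, 0, 0.3],
    [0, 0, 0]
  ],
  "turn": [
    [0, 0, 0],
    [0, 0, 0],
    [0, 0, 0],
    [0, 0, 0],
    [0, 0, 0]
  ]
}}

```text
time_s: 17.2
position: [0.5847, 0.0178, 0.057]
tool_rot: [[-0.956, -0.293, -0.002], [-0.293, 0.956, 0.001], [0.001, 0.001, -1.0]]
ft_force: [-1.5, 1.2, -0.9]
grip_width: 0.0054
gripper_force: 100.0
```

Emit:
{"method": "move_arm", "body": {
  "jaw": [0, 0, 0, 0, 0],
  "dp": [
    [0, 0, 0.3],
    [0, 0, 0.3],
    [0, 0, 0.3],
    [0, 0, 0.3],
    [0, 0, 0]
  ],
  "turn": [
    [0, 0, 0],
    [0, 0, 0],
    [0, 0, 0],
    [0, 0, 0],
    [0, 0, 0]
  ]
}}

```text
time_s: 17.62
position: [0.5847, 0.0177, 0.045]
tool_rot: [[-0.956, -0.293, -0.002], [-0.293, 0.956, 0.001], [0.001, 0.001, -1.0]]
ft_force: [-0.5, 4.3, -1.2]
grip_width: 0.0055
gripper_force: 100.0
```

Emit:
{"method": "move_arm", "body": {
  "jaw": [0, 0, 0, 0],
  "dp": [
    [0, 0, 0.3],
    [0, 0, 0.3],
    [0, 0, 0.3],
    [0, 0, 0]
  ],
  "turn": [
    [0, 0, 0],
    [0, 0, 0],
    [0, 0, 0],
    [0, 0, 0]
  ]
}}

```text
time_s: 17.95
position: [0.5854, 0.017, 0.0363]
tool_rot: [[-0.956, -0.293, -0.0], [-0.293, 0.956, -0.001], [0.0, -0.001, -1.0]]
ft_force: [-1.3, 0.2, -0.9]
grip_width: 0.0054
gripper_force: 100.1
```

Emit:
{"method": "move_arm", "body": {
  "jaw": [0, 0, 0],
  "dp": [
    [0, 0, 0.1],
    [0, 0, 0.1],
    [0, 0, 0]
  ],
  "turn": [
    [0, 0, 0],
    [0, 0, 0],
    [0, 0, 0]
  ]
}}

```text
time_s: 18.2
position: [0.5856, 0.017, 0.0359]
tool_rot: [[-0.956, -0.293, 0.001], [-0.293, 0.956, -0.001], [-0.001, -0.001, -1.0]]
ft_force: [-2.6, -0.9, 6.1]
grip_width: 0.0056
gripper_force: 100.9
```

Run:
```python
from h import *
im,d=grab('scene'); a=cv2.resize(im[195:285,250:350,::-1],(780,590),interpolation=cv2.INTER_CUBIC); cv2.imwrite('pics/s6.png',a)
X=cloud("scene",d).reshape(-1,3)+[0,0,.0012]
B=X[:,:2]-SEAT[:2]; x=B@CX[:2]; y=B@CY[:2]
for l,h in((30,45),(45,58),(80,88),(90,100)):
    k=(x*1e3>l)&(x*1e3<h)&(abs(y)<.02)&(X[:,2]>.03)&(X[:,2]<.1); print(l,k.sum(),np.round(np.percentile(y[k],[5,50,95])*1e3,1),np.round(np.percentile(X[k,2],[5,50,95])*1e3,1)) if k.sum() else 0
plan(cr(0,.0,.0355),CY)
```

```text
30 23 [-5.9 -2.8  3. ] [41.6 43.3 45.1]
45 11 [-6.2 -4.2  1.6] [40.1 43.  44.5]
80 12 [-5.7 -1.4  2.6] [39.7 43.7 45.4]
90 43 [-10.   -3.2   5.3] [33.6 48.  50.2]
t 18.25 pos [0.5857 0.0169 0.0359] q6 -116.9 F [-2.  -0.5  6.2]
dp tool now cm [ 0.06 -0.01  0.04]  dp after turn [ 0.06 -0.01  0.04]  turn [-0.001  0.001  0.   ]
```

View pics/s6.png

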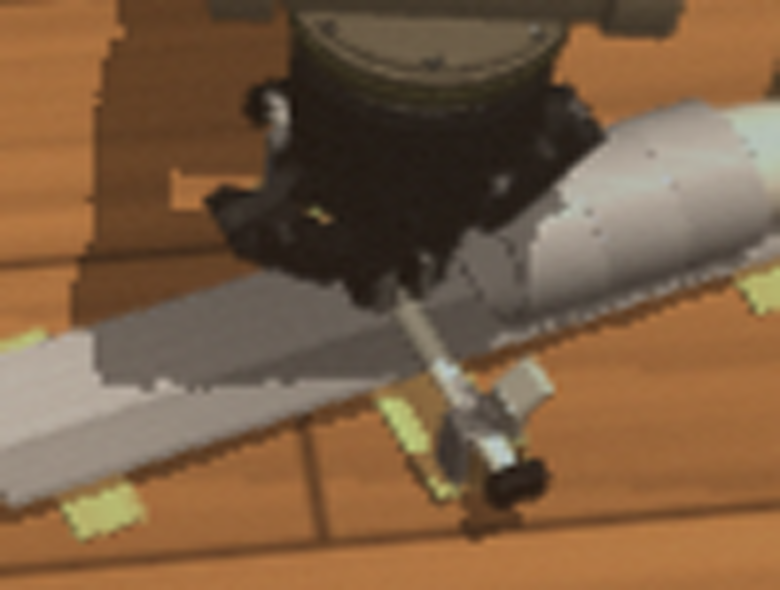

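Emit:
{"method": "move_arm", "body": {
  "jaw": [0, 0, 0],
  "dp": [
    [0, 0, 0.1],
    [0, 0, 0.05],
    [0, 0, 0]
  ],
  "turn": [
    [0, 0, 0],
    [0, 0, 0],
    [0, 0, 0]
  ]
}}

```text
time_s: 18.5
position: [0.5857, 0.0169, 0.0357]
tool_rot: [[-0.956, -0.293, 0.002], [-0.293, 0.956, -0.001], [-0.002, -0.002, -1.0]]
ft_force: [-7.5, 0.9, 19.1]
grip_width: 0.0055
gripper_force: 102.1
```

Emit:
{"method": "move_arm", "body": {
  "jaw": [1.9, 1.9, 1.9, 1.9, 1.9, 1.9, 1.9, 1.9, 1.9, 1.9, 1.9, 1.9],
  "dp": [
    [0, 0, -0.15],
    [0, 0, 0],
    [0, 0, 0],
    [0, 0, 0],
    [0, 0, 0],
    [0, 0, -0.5],
    [0, 0, -1],
    [0, 0, -2],
    [0, 0, -3],
    [0, 0, -4],
    [0, 0, -4],
    [0, 0, -2]
  ],
  "turn": [
    [0, 0, 0],
    [0, 0, 0],
    [0, 0, 0],
    [0, 0, 0],
    [0, 0, 0],
    [0, 0, 0],
    [0, 0, 0],
    [0, 0, 0],
    [0, 0, 0],
    [0, 0, 0],
    [0, 0, 0],
    [0, 0, 0]
  ]
}}

```text
time_s: 19.5
position: [0.5862, 0.0174, 0.2059]
tool_rot: [[-0.956, -0.293, 0.008], [-0.293, 0.956, -0.001], [-0.007, -0.003, -1.0]]
ft_force: [0.8, -0.4, 0.9]
grip_width: 0.0192
gripper_force: 0.0
```

Emit:
{"method": "move_arm", "body": {
  "jaw": [1.9, 1.9, 1.9, 1.9, 1.9, 1.9, 1.9, 1.9, 1.9, 1.9, 1.9, 1.9],
  "dp": [
    [0, -2, -1],
    [0, -3, 0],
    [0, -4, 0],
    [0, -4, 0],
    [0, -4, 0],
    [0, -4, 0],
    [0, -4, 0],
    [0, -3, 0],
    [0, -2, 0],
    [0, 0, 0],
    [0, 0, 0],
    [0, 0, 0]
  ],
  "turn": [
    [0, 0, 0],
    [0, 0, 0],
    [0, 0, 0],
    [0, 0, 0],
    [0, 0, 0],
    [0, 0, 0],
    [0, 0, 0],
    [0, 0, 0],
    [0, 0, 0],
    [0, 0, 0],
    [0, 0, 0],
    [0, 0, 0]
  ]
}}

```text
time_s: 20.5
position: [0.673, -0.2684, 0.2105]
tool_rot: [[-0.956, -0.293, 0.0], [-0.293, 0.956, 0.0], [-0.0, 0.0, -1.0]]
ft_force: [-0.6, 0.4, 0.6]
grip_width: 0.0191
gripper_force: 0.0
```

Run:
```python
from h import *
im,d=grab('scene'); a=cv2.resize(im[175:285,230:380,::-1],(800,587),interpolation=cv2.INTER_CUBIC); cv2.imwrite('pics/s7.png',a)
X=cloud("scene",d).reshape(-1,3)+[0,0,.0012]
B=X[:,:2]-SEAT[:2]; x=B@CX[:2]; y=B@CY[:2]
for l,h in((-101,-90),(-88,-80),(-58,-45),(-15,15),(45,58),(80,88),(90,101)):
    k=(x*1e3>l)&(x*1e3<h)&(abs(y)<.02)&(X[:,2]>.03)&(X[:,2]<.1); print(l,k.sum(),np.round(np.percentile(y[k],[5,50,95])*1e3,1),np.round(np.percentile(X[k,2],[5,50,95])*1e3,1)) if k.sum() else 0
print(observe()['time_s'])
```

```text
-101 12 [-9.3 -3.6  5.5] [40.4 48.4 51.5]
-88 12 [-8.1 -5.2  4.9] [39.2 44.8 48.7]
-58 19 [-5.7 -2.3  3.3] [40.5 43.6 46.2]
-15 41 [-6.  -2.8  2.9] [40.1 43.9 46.2]
45 10 [-5.8 -4.1  0.9] [40.7 44.3 46. ]
80 11 [-5.5 -1.8  2.8] [41.8 42.8 45. ]
90 47 [-9.8 -2.5  7.1] [35.7 47.6 50.4]
20.55
```

View pics/s7.png

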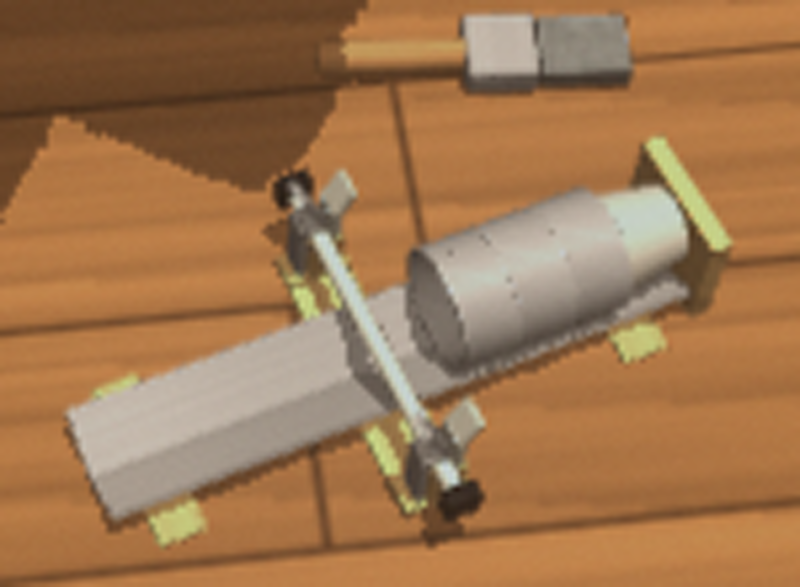

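The picture shows the rod level in both clips (caps near (293,190) and (460,497)), at seat height across its whole length. The cups are nested against the stop at about (690,230), and the gripper is clear.

```bash
python3 -c "
from h import *
print(ticket.close_job())"
```

```text
the job is handed in; nothing more can be done
None
```

The three cups are nested against the end stop, the keeper rod sits home in both fork clips, and I handed the job in at about 20.6 s of the 54 s allowed; the verdict was not shown.

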